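# Lock the tube carousel for loading

### The job

Lock the empty tube carousel of the sampler so that it cannot turn while it is being loaded: push its bow handle round with a fingertip until the slot in the rim of the metal disc faces the lock bar, then push the bar's upright thumb tab inwards until the bar is fully home in the slot. Only push: do not take the handle or the tab between the fingers and do not lift the drum. Leave the tubes and everything else on the bench and on the sampler as they stand.

Things in the scene. Friction and masses are not known exactly. Their poses are not given: they have to be found in the camera images.
- sampler: Bench-top carousel sampler, fixed: white housing, grey deck 50 mm high. Origin on the bench under the carousel's vertical axis, axes along the housing, which reaches x -135 to +145, y -235 to +165 mm. The lock bar lies on the deck on the -y side and points along +y to the axis. A column 42 mm square stands at x -108, y +138 mm with an arm pointing to +y, top 185 mm above the bench.
- carousel (a joint): Angle (rad) of the carousel (slotted disc with the tube drum keyed on it) about its vertical axis, growing anticlockwise seen from above. 0: the slot faces the lock bar (points to the sampler's -y). Starts at 0.7 to 2.3. Turns either way, no stop within +-6.28; friction about 0.10 N m (some 3 N at the handle), so it stays where it is left.
- slot (a point): Middle of the slot's mouth on the rim of the aluminium disc (radius 110 mm, 10 mm thick, underside 58 mm above the bench). The only slot: open at the rim, 26 mm deep towards the axis, 20 mm wide, its corners bevelled to 32 mm at the rim. The disc shows for 30 mm all around the white drum (radius 80 mm), so all of the slot is seen from above.
- handle (a point): Centre of the handle's crossbar, on the carousel's axis, 158 mm above the bench. Handle: inverted U of 10 mm steel rod on the drum, 90 mm long over all, crossbar along the point's y axis, in line with the slot (slot on the -y side). The drum's flat top (16 empty flush sockets) lies 48 mm below the crossbar's axis. Pushing the crossbar sideways near an end turns the carousel.
- drum (a joint): How far the tube drum has been lifted off the disc (m); 0 seated. It lifts off freely (about 0.75 kg) and must stay down.
- lock_bar (a joint): How far the lock bar is pushed in (m): 0 right out, 0.030 fully home at its stop, its nose in the slot. Starts at 0 to 0.005. At about 0.008 the nose meets the disc's rim and goes no further unless the slot faces it; round nose and bevelled mouth centre the disc if it is a few mm off. About 2 N of friction; stays where it is left.
- tab (a point): Point in the mid-plane of the upright thumb tab at the bar's outer end, 10 mm below its top edge, 91 mm above the bench. Tab: steel plate 28 mm wide (x), 6 mm thick (y), 42 mm high, at y -190 mm of the sampler when the bar is right out. Axes as the sampler's: push along +y. Bar 14 x 8 mm, in an aluminium guide 124 to 150 mm from the carousel's axis, top 76 mm above the bench.
- bar_line (a point): Fixed point of the sampler where the bar's centre line crosses the disc's rim (110 mm from the axis, 63 mm above the bench). The slot is in line when its mouth is here.
- rack: Blue tube rack 210 x 110 x 40 mm with 40 holes, fixed on the bench to the left. Origin at the centre of its underside, x along its length.
- tube0: Capped sample tube, 54 mm tall, cap 16 mm across, loose in a hole of the rack; origin at the centre of its underside. Bystander.
- tube1: Another such tube in the rack. Bystander.
- tube2: Another such tube in the rack. Bystander.
- vial: Amber glass vial, 24 mm across and 51 mm tall, standing loose on the sampler's deck at its front right corner, 65 mm or more to the front of the lock bar. Origin at the centre of its underside. Bystander.
- jar: Specimen jar, 60 mm across, 70 mm tall, on the bench to the right; origin at the centre of its underside. Bystander.
- beaker: Empty glass beaker, 68 mm across, 90 mm tall, on the bench to the right; origin at the centre of its underside. Bystander.
- bottle: White bottle, 64 mm across, 150 mm tall, on the bench to the right; origin at the centre of its underside. Bystander.
- tweezers: Steel tweezers 150 mm long lying on the bench to the left; origin under their middle. Bystander.

How it is judged (in metres and radians):
On the way, in this order (a step that is already met when the one before it is completed fails the run):
1. the slot has been brought in front of the lock bar, the bar still out (horizontal distance between slot and bar_line below 0.015 m and value of joint lock_bar below 0.012 m), for 0.1 s.
2. the lock bar is home in the slot (horizontal distance between slot and bar_line below 0.006 m and value of joint lock_bar above 0.027 m), for 0.1 s.
At the end, for the whole second after the job is handed in: The lock bar is pushed in by at least 27 of its 30 mm, its nose in the slot, the slot's mouth within 6 mm of the bar's line, the drum seated on the disc and the carousel at rest; the tubes, vial, jar, beaker, bottle and tweezers are where they stood (all of step 2 and value of joint drum below 0.003 m and velocity of joint carousel between -0.02 and 0.02 rad/s); the robot touches nothing.
It fails at once if the handle is taken between the fingers (contact force between the fingers and drum above 0.3 N and x of the grasp point in the frame of handle between -0.007 and 0.007 m and y of the grasp point in the frame of handle between -0.05 and 0.05 m and z of the grasp point in the frame of handle between -0.03 and 0.008 m).
It fails at once if the thumb tab is taken between the fingers (contact force between the fingers and lock_bar above 0.3 N and x of the grasp point in the frame of tab between -0.014 and 0.014 m and y of the grasp point in the frame of tab between -0.006 and 0.006 m and z of the grasp point in the frame of tab between -0.035 and 0.013 m).
It fails at once if the drum is lifted off the disc (value of joint drum above 0.01 m).
It fails at once if a bystander is lifted, knocked over or moved by more than 20 mm (distance of any of tube0, tube1, tube2, vial, jar, beaker, bottle, tweezers from where it was at the start of the episode above 0.02 m or angle between any of tube0, tube1, tube2, vial, jar, beaker, bottle, tweezers's own z axis and vertical above 0.5 rad).
It also fails if it takes over 54 s, if anything falls off the work surface, if the arm or the gripper's body presses on something with over 40 N, if the wrist force passes 120 N, or if a joint passes its speed limit or range.

### The arm

A 7-joint arm with a two-finger parallel gripper is mounted at the origin on the work surface. World frame = base frame: x ahead of the robot, y to its left, z up, the work surface at z = 0. Lengths are in m, angles in degrees, forces in N, time in s.
With the tool pointing down it reaches from about 0.4 to 0.9 m from the base axis. Payload 5.6 kg.
Tool frame: the origin (TCP) lies on the centre line of the jaws, within the pads' length; the fingertips stand 17 mm ahead of it and the grasp point (between the pads) lies 2 mm behind it; z points along the fingers, y is the direction in which the jaws open and shut (so a half turn about z gives the same grasp; the last joint's range is limited). The gripper opens to 92 mm and grips with 3 to 60 N. Pads are 20 mm wide; open, the fingers measure 128 mm over their backs; the gripper's body (75 mm by 189 mm) begins 69 mm behind the grasp point.
Start: joints at [74.255, 26.786, -0.665, 91.828, 0.344, 61.387, -3.226], TCP at [0.149, -0.633, 0.232] pointing down, gripper open.
Joint ranges: [-144.91, 144.91], [-17.63, 115.5], [-89.93, 88.59], [15.96, 139.68], [-74.01, 254.01], [8.47, 105.57], [-167.45, 167.45]. Speed limits (degrees/s): [147.25, 147.25, 180, 180, 180, 180, 180].

### API

Orientations are given as a 3x3 rotation matrix whose columns are the frame's x, y, z axes.
In Python, from workcell import * gives the robot as it stands.
- The arm moves only by the tool arm_command, never from a script. Its argument "deltas" is a list of rows, each an object with "translation": the shift along the tool's x, y, z in m, a list of three; "twist": the turn, a rotation vector about the tool's x, y, z in rad, a list of three; "claw": the opening, from 0 (shut) to 1 (fully open). In form: [{"translation": [dx, dy, dz], "twist": [wx, wy, wz], "claw": claw}, ...]. A call has 1 to 12 rows; each row is the pose to reach, as a shift and turn from the pose measured when the call began, along the tool's axes at that moment; what a row does not reach only later rows make up. A row lasts 1/10 s, in which the tool goes at most 50 mm and 8.59 degrees, less where a joint would pass 70% of its speed; a pose out of reach is approached as far as the arm can. A call with a gripper value outside its range is refused whole. The fingers move at their own pace and stop on an object; "squeeze" is the grip in N (left out, the last holds). Time passes only in rows, so rows that repeat a pose let the fingers close. It gives the time, the measured TCP pose, the force and the opening at its end, in the units of the state.
- get_obs(): the state, without advancing time (a new reading comes with each control period).
- read_camera(name): name is "side" or "top"; returns a dict with "color" (384x512x3 uint8, blue, green, red), "fx", "fy", "cx", "cy" (pixels), "distortion" ([k1, k2, p1, p2, k3] as OpenCV has them; the pictures are not rectified), "rvec" (rotation vector, rad) and "tvec" (3), from world to camera coordinates, as OpenCV has them. Camera axes: x right, y down, z forward; pixel columns grow to the right and rows downward; lengths in m; the calibration is good to about 2 mm. A picture is of the moment at which its call begins. There is no depth.
- sign_off(): hands the job in, once; it reports no verdict.
Trained networks look in the newest picture that a camera, given by its name, has taken for a name from the list of things; names that differ only in an ending like _2 or _b are one class to them, and where a whole thing is asked for, a point or a joint stands for the part that bears it (a point fixed in the world has none). Each returns a list of dicts, best first, with "p" (0 to 1); they miss things now and then, are a little off and sometimes report something else, mostly with a low value. They report only what shows in the picture. A call takes as long as a camera call.
- boxes_of(camera, query): "rect" ([left, top, right, bottom] in pixels, round what is visible of it).
- mark_of(camera, query): "position" ([row, column] in pixels: a listed point, or the origin of a listed thing).
The state is a dict: "time": time; "joint_pos": joint angles; "joint_velocities": joint speeds; "joint_efforts": joint torques, N m; "tool_pos": TCP position; "tool_rot": TCP orientation; "ft_force": force on the tool from outside, world axes, zero at the start; "ft_torque": the same for the moment, N m; "grip_width": finger opening in m.
Only numpy, scipy, OpenCV 4.12 (cv2) and the standard library are available. Lean on these libraries where they do the work, as an engineer would, in place of code of your own. Each camera call takes 0.05 s, during which the arm holds its last target. There are 200 camera calls.

## Working session

There is one attempt and no reset: what is moved stays moved. The work goes in short steps, Python scripts to look and compute and a tool call to move; the robot and the scene stay as the last step left them, time stands still between calls to the robot, and variables do not carry over. Pictures are saved under pics/ and viewed, on a budget of 10 in all, crops included, one or two more only if the job needs it, and the job is handed in when it is done.

Besides the shell and the picture viewer there is one more tool, called after ">>>" as name([rows], argument=value, ...), one row to a line, values as JSON. arm_command: Moves the arm, as the interface text tells. Its arguments: {"type":"object","properties":{"deltas":{"type":"array"},"squeeze":{"type":"number"}},"required":["deltas"]}

```bash
mkdir -p pics
cat > h.py <<'E'
from workcell import *
import numpy as np, cv2
def cam(n):
    c=read_camera(n); c['K']=np.array([[c['fx'],0,c['cx']],[0,c['fy'],c['cy']],[0,0,1.]]); c['D']=np.array(c['distortion'],float)
    c['R']=cv2.Rodrigues(np.array(c['rvec'],float))[0]; c['t']=np.array(c['tvec'],float).ravel(); return c
def at_z(c,rc,z):
    u=cv2.undistortPoints(np.array([[[rc[1],rc[0]]]],float),c['K'],c['D'])[0,0]
    d=c['R'].T@np.array([u[0],u[1],1]); o=-c['R'].T@c['t']; return o+d*(z-o[2])/d[2]
def pix(c,p): return cv2.projectPoints(np.array([p],float),np.array(c['rvec'],float),c['t'],c['K'],c['D'])[0][0,0]
E
python3 - <<'E'
from h import *
Z=dict(sampler=0,slot=.068,handle=.158,tab=.091,bar_line=.063,vial=.05,rack=0,jar=0,beaker=0,bottle=0)
for n in('top','side'):
    c=cam(n); cv2.imwrite(f'pics/{n}0.png',c['color'])
    print(n,'cam at',-c['R'].T@c['t'])
    for q,z in Z.items():
        r=mark_of(n,q)
        for k in r[:2]: print(q,np.round(k['position'],1),round(k['p'],2),np.round(at_z(c,k['position'],z),4))
s=get_obs();print(s['time'],s['tool_pos'],s['tool_rot'],s['ft_force'])
E
```

```text
top cam at [0.27718284 0.00932493 1.26596969]
sampler [174.4 263.9] 0.61 [ 0.5627 -0.0238  0.    ]
sampler [151.8 115.7] 0.46 [0.6269 0.4346 0.    ]
slot [143.8 283.2] 0.62 [ 0.6402 -0.0776  0.068 ]
handle [169.5 267.1] 0.77 [ 0.5407 -0.0281  0.158 ]
tab [162.6 327.3] 0.64 [ 0.5796 -0.2017  0.091 ]
bar_line [172.3 301.8] 0.86 [ 0.5566 -0.1322  0.063 ]
vial [198.8 323.7] 0.46 [ 0.4817 -0.1968  0.05  ]
rack [163.3 120.6] 0.97 [0.5906 0.4168 0.    ]
rack [142.9 126.4] 0.24 [0.6559 0.4036 0.    ]
jar [232.8 407.4] 0.77 [ 0.3916 -0.4525  0.    ]
jar [195.2 404. ] 0.53 [ 0.5051 -0.4481  0.    ]
beaker [162.  396.4] 0.91 [ 0.6083 -0.43    0.    ]
beaker [168.7 300.2] 0.25 [ 0.5824 -0.1348  0.    ]
bottle [195.1 407.9] 0.67 [ 0.5056 -0.4599  0.    ]
bottle [234.1 408.5] 0.43 [ 0.3878 -0.4556  0.    ]
side cam at [-0.13517218  0.92255188  1.13373676]
sampler [216.5 245.3] 0.89 [ 0.5452 -0.023   0.    ]
slot [182.  228.9] 0.69 [ 0.6468 -0.0698  0.068 ]
handle [184.2 290.8] 0.51 [ 0.4194 -0.0888  0.158 ]
tab [337.4 220.3] 0.64 [0.296  0.4273 0.091 ]
tab [181.5 256.2] 0.53 [ 0.5581 -0.1031  0.091 ]
bar_line [181.3 257.5] 0.77 [ 0.5737 -0.1341  0.063 ]
vial [183.2 294.7] 0.55 [ 0.4727 -0.2131  0.05  ]
rack [301.7 140.2] 0.67 [0.5852 0.4228 0.    ]
jar [167.7 347.1] 0.79 [ 0.3881 -0.4561  0.    ]
beaker [148.7 292.2] 0.78 [ 0.6175 -0.4381  0.    ]
beaker [214.4 245. ] 0.33 [ 0.5519 -0.0306  0.    ]
bottle [159.5 318.2] 0.57 [ 0.5007 -0.437   0.    ]
1.1 [ 0.14929142 -0.63263503  0.23159755] [[ 9.73272195e-01  2.29654596e-01 -3.34855159e-05]
 [ 2.29654594e-01 -9.73272195e-01 -5.28327312e-05]
 [-4.47238011e-05  4.37305257e-05 -9.99999998e-01]] [ 0.25916293 -0.65379903 -0.90825626]
```

Run:
```python
import cv2
a=cv2.imread('pics/top0.png')[110:235,210:350]; cv2.imwrite('pics/a.png',cv2.resize(a,None,fx=4.8,fy=4.8,interpolation=2))
b=cv2.imread('pics/side0.png')[110:270,150:350]; cv2.imwrite('pics/b.png',cv2.resize(b,None,fx=3.6,fy=3.6,interpolation=2))
```

```text
(no output)
```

View pics/a.png

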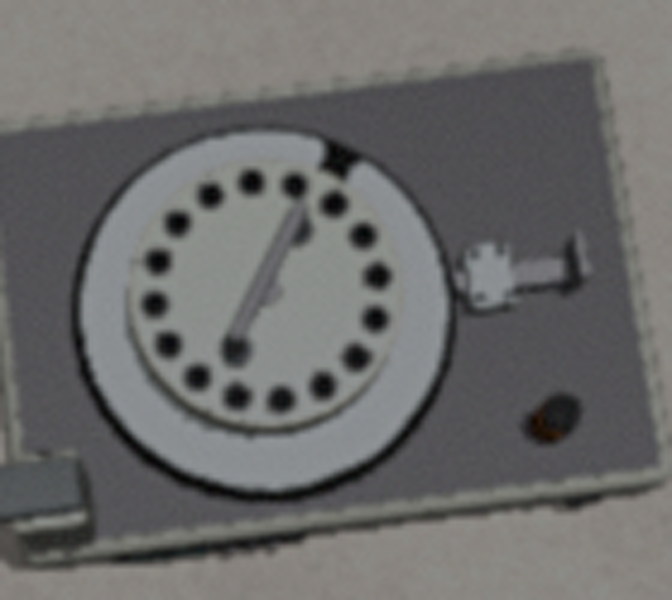

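View pics/b.png

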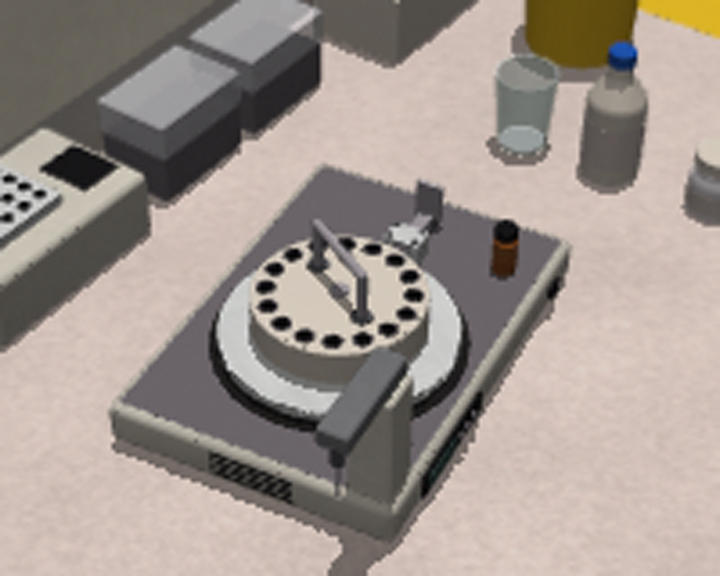

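The top view shows the slot at crop (340,158), disc centre near (265,311), crossbar ends near (302,205) and (235,345), and the tab near (577,260). The lock bar lies to the right, so the carousel has to turn clockwise. Next I compute the metric positions.

Run:
```python
from h import *
from scipy.optimize import minimize
c=cam('top'); f=lambda x,y,z:at_z(c,(110+(y+.5)/4.8-.5,210+(x+.5)/4.8-.5),z)
for n,a in dict(slot=(340,155,.068),h1=(302,205,.16),h2=(235,347,.158),tab=(577,240,.101),disc=(265,311,.068),guide=(489,272,.076),e1=(5,130,.05),e2=(595,60,.05),e3=(660,470,.05)).items(): print(n,np.round(f(*a),4))
# disc edge fit: brightness step inside/outside circle
g=cv2.GaussianBlur(cv2.cvtColor(c['color'],6),(0,0),.7).astype(np.float32)
t=np.linspace(0,2*np.pi,180)
def smp(x,y,r):
    P=np.c_[x+r*np.cos(t),y+r*np.sin(t),0*t+.068]; uv=cv2.projectPoints(P,c['rvec'],c['t'],c['K'],c['D'])[0].astype(np.float32)
    return cv2.remap(g,uv,None,1).ravel()
cost=lambda p:-np.mean(np.clip(smp(*p,.107)-smp(*p,.114),0,80))
m=min((minimize(cost,(.555+a,-.03+b),method='Nelder-Mead',options=dict(initial_simplex=[(.555+a,-.03+b),(.565+a,-.03+b),(.555+a,-.02+b)])) for a in(-.01,0,.01) for b in(-.01,0,.01)),key=lambda m:m.fun)
print('axis',m.x,m.fun)
d=smp(*m.x,.100); i=np.argsort(d)[:8]; print('slot dir deg',np.degrees(t[i]).round(),d[i])
for n in('top','side'):
    if n=='side': c=cam(n)
    for q,z in dict(slot=.068,tab=.091,bar_line=.063,handle=.158).items(): print(n,q,[(np.round(at_z(c,k['position'],z),4),round(k['p'],2)) for k in mark_of(n,q)[:2]])
```

```text
slot [ 0.6459 -0.0695  0.068 ]
h1 [ 0.588  -0.0422  0.16  ]
h2 [ 0.5064 -0.0057  0.158 ]
tab [ 0.5858 -0.2072  0.101 ]
disc [ 0.5475 -0.0247  0.068 ]
guide [ 0.5718 -0.1587  0.076 ]
e1 [0.6643 0.1378 0.05  ]
e2 [ 0.7157 -0.23    0.05  ]
e3 [ 0.4572 -0.264   0.05  ]
axis [ 0.54921261 -0.02379662] -69.32278442382812
slot dir deg [334. 336. 332. 338. 330. 340. 328. 342.] [ 19.394531  22.74414   27.667969  42.65625   68.03125   88.11719
 119.625    129.67969 ]
top slot [(array([ 0.6508, -0.0738,  0.068 ]), 0.82)]
top tab [(array([ 0.5728, -0.1993,  0.091 ]), 0.45)]
top bar_line [(array([ 0.5652, -0.1305,  0.063 ]), 0.97)]
top handle [(array([ 0.4642, -0.1838,  0.158 ]), 0.66)]
side slot [(array([ 0.6477, -0.0737,  0.068 ]), 0.57)]
side tab [(array([ 0.5855, -0.219 ,  0.091 ]), 0.5), (array([0.5661, 0.4625, 0.091 ]), 0.42)]
side bar_line [(array([ 0.5803, -0.1418,  0.063 ]), 0.96)]
side handle [(array([ 0.5558, -0.0338,  0.158 ]), 0.57)]
```

```bash
cat >> h.py <<'E'
def go(p,yawdeg):
    "delta from the current pose to TCP p, tool down, tool y at yawdeg in world"
    s=get_obs(); R0=np.array(s['tool_rot']); u=np.radians(yawdeg); y=np.array([np.cos(u),np.sin(u),0]); z=np.array([0,0,-1.])
    R=np.c_[np.cross(y,z),y,z]; return np.round(R0.T@(np.array(p)-s['tool_pos']),4),np.round(cv2.Rodrigues(R0.T@R)[0].ravel(),3)
A=np.array([.549,-.024])
def arc(phi,off,r=.035,z=.152):
    u=np.radians(phi); return [*(A+r*np.array([np.cos(u),np.sin(u)])+off*np.array([-np.sin(u),np.cos(u)])),z]
E
python3 -c "
from h import *
print(go(arc(-25,.034,z=.232),-25),go([.149,-.2,.232],-76.7))"
```

```text
(array([ 5.774e-01, -5.055e-01, -5.000e-04]), array([-0.   ,  0.   , -0.903])) (array([ 9.910e-02, -4.211e-01, -4.000e-04]), array([-0.,  0., -0.]))
```

>>> arm_command([
  {"translation": [0.04,-0.035,0],"twist": [0,0,-0.06],"claw": 0},
  {"translation": [0.075,-0.066,0],"twist": [0,0,-0.12],"claw": 0},
  {"translation": [0.11,-0.096,0],"twist": [0,0,-0.18],"claw": 0},
  {"translation": [0.145,-0.127,0],"twist": [0,0,-0.24],"claw": 0},
  {"translation": [0.18,-0.158,0],"twist": [0,0,-0.3],"claw": 0},
  {"translation": [0.215,-0.188,0],"twist": [0,0,-0.36],"claw": 0},
  {"translation": [0.25,-0.219,0],"twist": [0,0,-0.42],"claw": 0},
  {"translation": [0.285,-0.25,0],"twist": [0,0,-0.48],"claw": 0},
  {"translation": [0.32,-0.28,0],"twist": [0,0,-0.54],"claw": 0},
  {"translation": [0.355,-0.311,0],"twist": [0,0,-0.6],"claw": 0},
  {"translation": [0.39,-0.341,0],"twist": [0,0,-0.66],"claw": 0},
  {"translation": [0.425,-0.372,0],"twist": [0,0,-0.72],"claw": 0},
])

```text
time: 2.8
tool_pos: [0.4784, -0.1716, 0.232]
tool_rot: [[0.579, 0.816, 0.001], [0.816, -0.579, -0.001], [-0.0, 0.001, -1.0]]
ft_force: [0.3, -0.6, 0.5]
grip_width: 0.0002
```

```bash
python3 -c "
from h import *
print(go(arc(-25,.034,z=.232),-25),go(arc(-25,.034,z=.152),-25),get_obs()['joint_pos'])"
```

```text
(array([ 2.009e-01,  5.000e-04, -1.000e-04]), array([ 0.001,  0.   , -0.181])) (array([0.2009, 0.0004, 0.0799]), array([ 0.001,  0.   , -0.181])) [ 36.81265388  15.17218962 -24.28725692 110.19031454   7.48730448
  56.10261127 -26.2579636 ]
```

>>> arm_command([
  {"translation": [0.045,0,0],"twist": [0,0,-0.05],"claw": 0},
  {"translation": [0.09,0,0],"twist": [0,0,-0.1],"claw": 0},
  {"translation": [0.135,0,0],"twist": [0,0,-0.15],"claw": 0},
  {"translation": [0.175,0,0],"twist": [0,0,-0.18],"claw": 0},
  {"translation": [0.201,0,0],"twist": [0,0,-0.181],"claw": 0},
  {"translation": [0.201,0,0],"twist": [0,0,-0.181],"claw": 0},
  {"translation": [0.201,0,0.03],"twist": [0,0,-0.181],"claw": 0},
  {"translation": [0.201,0,0.06],"twist": [0,0,-0.181],"claw": 0},
  {"translation": [0.201,0,0.08],"twist": [0,0,-0.181],"claw": 0},
  {"translation": [0.201,0,0.08],"twist": [0,0,-0.181],"claw": 0},
])

```text
time: 3.8
tool_pos: [0.5923, -0.0094, 0.1491]
tool_rot: [[0.424, 0.906, -0.005], [0.906, -0.424, -0.001], [-0.004, -0.004, -1.0]]
ft_force: [0.1, -0.2, -0.3]
grip_width: 0.0001
```

Run:
```python
from h import *
s=get_obs(); print(s['tool_pos'],s['ft_force'],s['joint_pos'])
c=cam('side'); cv2.imwrite('pics/c.png',cv2.resize(c['color'][130:250,170:330],None,fx=4.5,fy=4.5,interpolation=2))
for phi in range(-25,-82,-7): print(phi,*go(arc(phi,.0145),phi))
```

```text
[ 0.5922806  -0.00935196  0.14910101] [ 0.0878862  -0.23464872 -0.25092342] [ 18.02522967  29.97579383 -26.83540718 102.47076609  16.73753631
  51.82620386 -41.30511647]
-25 [-0.0181  0.0009 -0.0009] [-0.001  0.002 -0.001]
-32 [-0.0224  0.0024 -0.0009] [-0.001  0.002  0.121]
-39 [-0.0269  0.0034 -0.0009] [-0.001  0.002  0.243]
-46 [-0.0316  0.0038 -0.0009] [-0.001  0.002  0.366]
-53 [-0.0362  0.0036 -0.0009] [-0.001  0.002  0.488]
-60 [-0.0407  0.0029 -0.0009] [-0.001  0.002  0.61 ]
-67 [-0.0452  0.0016 -0.0009] [-0.001  0.002  0.732]
-74 [-0.0495 -0.0002 -0.0009] [-0.     0.002  0.854]
-81 [-0.0535 -0.0025 -0.0009] [-0.     0.002  0.976]
```

View pics/c.png

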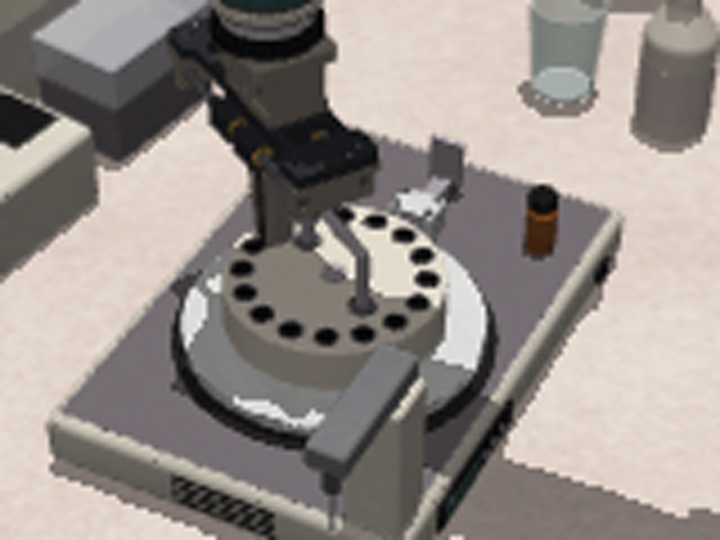

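The closed fingers, near (275,210), stand just beyond the slot end of the crossbar and clear of everything else. I push the first part now.

>>> arm_command([
  {"translation": [-0.01,0.0005,0],"twist": [0,0,0],"claw": 0},
  {"translation": [-0.0181,0.0009,0],"twist": [0,0,0],"claw": 0},
  {"translation": [-0.0202,0.0017,0],"twist": [0,0,0.06],"claw": 0},
  {"translation": [-0.0224,0.0024,0],"twist": [0,0,0.12],"claw": 0},
  {"translation": [-0.0246,0.0029,0],"twist": [0,0,0.18],"claw": 0},
  {"translation": [-0.0269,0.0034,0],"twist": [0,0,0.24],"claw": 0},
  {"translation": [-0.0292,0.0036,0],"twist": [0,0,0.3],"claw": 0},
  {"translation": [-0.0316,0.0038,0],"twist": [0,0,0.366],"claw": 0},
  {"translation": [-0.0339,0.0037,0],"twist": [0,0,0.427],"claw": 0},
  {"translation": [-0.0362,0.0036,0],"twist": [0,0,0.488],"claw": 0},
])

```text
time: 4.85
tool_pos: [0.5826, -0.0425, 0.1526]
tool_rot: [[0.8, 0.6, 0.002], [0.6, -0.8, 0.001], [0.002, 0.001, -1.0]]
ft_force: [1.6, 3.5, -1.1]
grip_width: 0.0008
```

Run:
```python
from h import *
s=get_obs(); print(s['ft_force'])
c=cam('top');print([ (np.round(at_z(c,k['position'],.068)[:2]-A,4),k['p']) for k in mark_of('top','slot')[:2]])
c=cam('side');print([ (np.round(at_z(c,k['position'],.068)[:2]-A,4),k['p']) for k in mark_of('side','slot')[:2]])
for phi in range(-53,-83,-3): print(phi,*go(arc(phi,.0145),phi))
```

```text
[ 1.56328691  3.48018499 -1.08080039]
[]
[]
-53 [-0.0005 -0.0005  0.0003] [0.001 0.    0.001]
-56 [-0.0024  0.0002  0.0003] [0.001 0.    0.053]
-59 [-0.0042  0.0009  0.0003] [0.001 0.    0.106]
-62 [-0.0062  0.0014  0.0003] [0.001 0.    0.158]
-65 [-0.0081  0.0018  0.0003] [0.001 0.    0.21 ]
-68 [-0.0101  0.0021  0.0003] [0.001 0.    0.263]
-71 [-0.012   0.0023  0.0004] [0.001 0.    0.315]
-74 [-0.014   0.0024  0.0004] [0.001 0.    0.367]
-77 [-0.016   0.0024  0.0004] [0.001 0.    0.42 ]
-80 [-0.018   0.0023  0.0004] [0.001 0.    0.472]
```

Contact force is about 3.8 N, so it is turning. I go on to -74 deg, then back off to look.

>>> arm_command([
  {"translation": [-0.0024,0.0002,0],"twist": [0,0,0.053],"claw": 0},
  {"translation": [-0.0042,0.0009,0],"twist": [0,0,0.106],"claw": 0},
  {"translation": [-0.0062,0.0014,0],"twist": [0,0,0.158],"claw": 0},
  {"translation": [-0.0081,0.0018,0],"twist": [0,0,0.21],"claw": 0},
  {"translation": [-0.0101,0.0021,0],"twist": [0,0,0.263],"claw": 0},
  {"translation": [-0.012,0.0023,0],"twist": [0,0,0.315],"claw": 0},
  {"translation": [-0.014,0.0024,0],"twist": [0,0,0.367],"claw": 0},
])

```text
time: 5.75
tool_pos: [0.5736, -0.0532, 0.153]
tool_rot: [[0.961, 0.275, 0.003], [0.275, -0.961, -0.0], [0.003, 0.001, -1.0]]
ft_force: [2.1, 3.5, -1.0]
grip_width: 0.0004
```

Run:
```python
from h import *
s=get_obs(); print(s['ft_force'],s['tool_pos'])
for n in('top','side'):
    c=cam(n)
    for q,z in dict(slot=.068,bar_line=.063,tab=.091).items():
        for k in mark_of(n,q)[:2]:
            d=at_z(c,k['position'],z)[:2]-A; print(n,q,np.round(k['position']),d.round(4),np.degrees(np.arctan2(d[1],d[0])).round(1),np.hypot(*d).round(4),round(k['p'],2))
    r=(slice(120,220),slice(220,345)) if n=='top' else (slice(150,230),slice(200,300))
    cv2.imwrite(f'pics/d{n}.png',cv2.resize(c['color'][r],None,fx=5,fy=5,interpolation=2))
a=cv2.imread('pics/dtop.png');b=cv2.imread('pics/dside.png');b=cv2.copyMakeBorder(b,0,500-b.shape[0],0,0,0);cv2.imwrite('pics/d.png',cv2.resize(np.hstack([a,b]),(800,356)))
```

```text
[ 2.06788114  3.49208806 -0.98282374] [ 0.57363534 -0.05320436  0.15304283]
top tab [164. 326.] [ 0.0253 -0.1753] -81.8 0.1772 0.58
top tab [246. 124.] [-0.216   0.3838] 119.4 0.4404 0.3
side slot [178. 256.] [ 0.0344 -0.118 ] -73.7 0.1229 0.98
side bar_line [183. 255.] [ 0.026  -0.0994] -75.3 0.1028 0.65
side tab [216. 248.] [-0.0648  0.0696] 133.0 0.0951 0.74
side tab [161. 264.] [ 0.0513 -0.1871] -74.7 0.194 0.68
```

View pics/d.png

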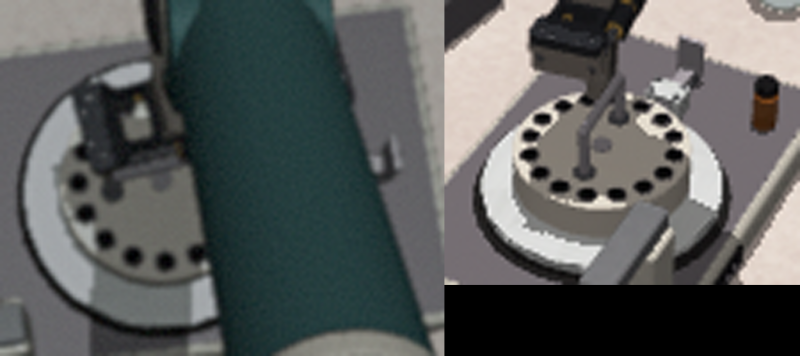

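>>> arm_command([
  {"translation": [-0.002,0.0,0],"twist": [0,0,0.053],"claw": 0},
  {"translation": [-0.0033,0.0,0],"twist": [0,0,0.088],"claw": 0},
  {"translation": [-0.0033,0.0,0],"twist": [0,0,0.088],"claw": 0},
  {"translation": [0.012,0.0,0],"twist": [0,0,0.088],"claw": 0},
  {"translation": [0.03,0.0,0],"twist": [0,0,0.088],"claw": 0},
  {"translation": [0.03,0.0,-0.04],"twist": [0,0,0.088],"claw": 0},
  {"translation": [0.03,-0.02,-0.08],"twist": [0,0,0.088],"claw": 0},
  {"translation": [-0.0,-0.065,-0.08],"twist": [0,0,0.088],"claw": 0},
  {"translation": [-0.03,-0.11,-0.08],"twist": [0,0,0.088],"claw": 0},
  {"translation": [-0.06,-0.15,-0.08],"twist": [0,0,0.088],"claw": 0},
  {"translation": [-0.09,-0.19,-0.08],"twist": [0,0,0.088],"claw": 0},
  {"translation": [-0.12,-0.23,-0.08],"twist": [0,0,0.088],"claw": 0},
])

```text
time: 7.35
tool_pos: [0.3979, 0.129, 0.2318]
tool_rot: [[0.981, 0.192, -0.001], [0.192, -0.981, -0.003], [-0.001, 0.003, -1.0]]
ft_force: [-0.0, 1.3, 0.8]
grip_width: 0.0004
```

Run:
```python
from h import *
s=get_obs(); print(s['ft_force'],s['tool_pos'])
c=cam('top')
for q,z in dict(slot=.068,bar_line=.063,tab=.091,handle=.158).items():
  for k in mark_of('top',q)[:2]:
    d=at_z(c,k['position'],z)[:2]-A; print(q,np.round(k['position']),d.round(4),np.degrees(np.arctan2(d[1],d[0])).round(1),np.hypot(*d).round(4),round(k['p'],2))
cv2.imwrite('pics/e0.png',c['color']);cv2.imwrite('pics/e.png',cv2.resize(c['color'][135:215,255:355],None,fx=7,fy=7,interpolation=2))
```

```text
[-0.02649833  1.34021022  0.77619944] [0.39790556 0.12898064 0.23175291]
slot [168. 303.] [ 0.0183 -0.11  ] -80.5 0.1115 0.73
bar_line [169. 300.] [ 0.0167 -0.1042] -80.9 0.1055 0.78
bar_line [162. 329.] [ 0.0391 -0.1874] -78.2 0.1914 0.26
tab [163. 325.] [ 0.0302 -0.172 ] -80.0 0.1746 0.69
handle [169. 264.] [-0.0081  0.0029] 160.5 0.0086 0.87
```

View pics/e.png

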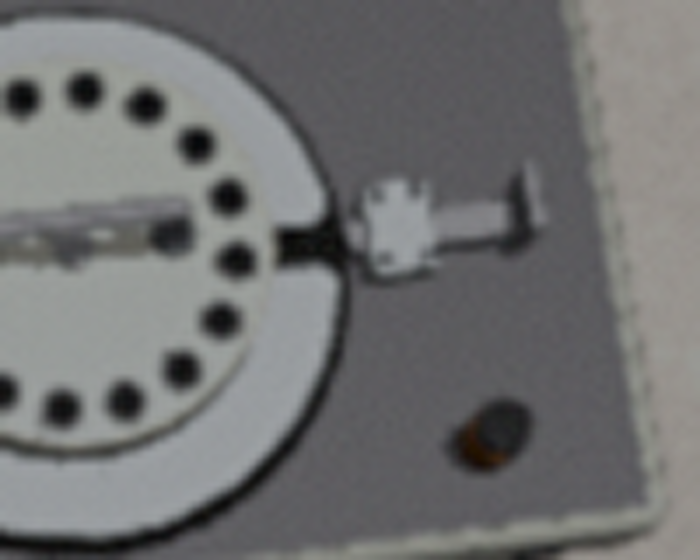

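The slot's mouth, at crop (335,240), faces the bar nose at (352,233), about 1–2 mm off the line and within the bevel. The networks agree: slot -80.5°, bar_line -80.9°. Next is the tab, at about (530,195).

```bash
python3 -c "
from h import *
for r,z in((.235,.232),(.235,.09),(.18,.09)): print(arc(-81.2,0,r,z),*go(arc(-81.2,0,r,z),-81.2))"
```

```text
[np.float64(0.584951671526749), np.float64(-0.2562336696399399), 0.232] [0.1074 0.4125 0.0014] [ 0.003 -0.001  0.039]
[np.float64(0.584951671526749), np.float64(-0.2562336696399399), 0.09] [0.1073 0.4122 0.1434] [ 0.003 -0.001  0.039]
[np.float64(0.5765374505311269), np.float64(-0.20188110866037948), 0.09] [0.1094 0.3572 0.1433] [ 0.003 -0.001  0.039]
```

>>> arm_command([
  {"translation": [0.011,0.042,0],"twist": [0,0,0.01],"claw": 0},
  {"translation": [0.022,0.084,0],"twist": [0,0,0.02],"claw": 0},
  {"translation": [0.033,0.126,0],"twist": [0,0,0.03],"claw": 0},
  {"translation": [0.044,0.168,0],"twist": [0,0,0.039],"claw": 0},
  {"translation": [0.055,0.21,0],"twist": [0,0,0.039],"claw": 0},
  {"translation": [0.066,0.252,0],"twist": [0,0,0.039],"claw": 0},
  {"translation": [0.077,0.294,0],"twist": [0,0,0.039],"claw": 0},
  {"translation": [0.088,0.336,0],"twist": [0,0,0.039],"claw": 0},
  {"translation": [0.099,0.378,0],"twist": [0,0,0.039],"claw": 0},
  {"translation": [0.1074,0.4125,0],"twist": [0,0,0.039],"claw": 0},
  {"translation": [0.1074,0.4125,0],"twist": [0,0,0.039],"claw": 0},
  {"translation": [0.1074,0.4125,0.04],"twist": [0,0,0.039],"claw": 0},
])

```text
time: 8.8
tool_pos: [0.5878, -0.2605, 0.1969]
tool_rot: [[0.989, 0.149, 0.009], [0.149, -0.989, -0.007], [0.008, 0.008, -1.0]]
ft_force: [0.9, 0.8, -0.7]
grip_width: 0.0006
```

>>> arm_command([
  {"translation": [0,0,0.035],"twist": [0,0,0],"claw": 0},
  {"translation": [0,0,0.065],"twist": [0,0,0],"claw": 0},
  {"translation": [0,0,0.085],"twist": [0,0,0],"claw": 0},
  {"translation": [0,0,0.095],"twist": [0,0,0],"claw": 0},
  {"translation": [0,0,0.1],"twist": [0,0,0],"claw": 0},
  {"translation": [0,0,0.1],"twist": [0,0,0],"claw": 0},
])

```text
time: 9.4
tool_pos: [0.5887, -0.2614, 0.0967]
tool_rot: [[0.989, 0.148, 0.009], [0.149, -0.989, -0.007], [0.008, 0.008, -1.0]]
ft_force: [0.6, -0.5, 0.7]
grip_width: 0.0004
```

Run:
```python
from h import *
s=get_obs(); print(s['tool_pos'],s['ft_force'])
for r in(.235,.215,.2,.18): print(r,*go(arc(-81.2,0,r,.09),-81.2))
c=cam('side'); cv2.imwrite('pics/f.png',cv2.resize(c['color'][120:220,210:330],None,fx=5,fy=5,interpolation=2))
```

```text
[ 0.58867145 -0.26136477  0.09668107] [ 0.60861729 -0.48205456  0.66997647]
0.235 [-0.003  -0.0057  0.0066] [ 0.008 -0.008 -0.005]
0.215 [-0.0031 -0.0257  0.0065] [ 0.008 -0.008 -0.005]
0.2 [-0.0031 -0.0407  0.0063] [ 0.008 -0.008 -0.005]
0.18 [-0.0032 -0.0607  0.0062] [ 0.008 -0.008 -0.005]
```

View pics/f.png

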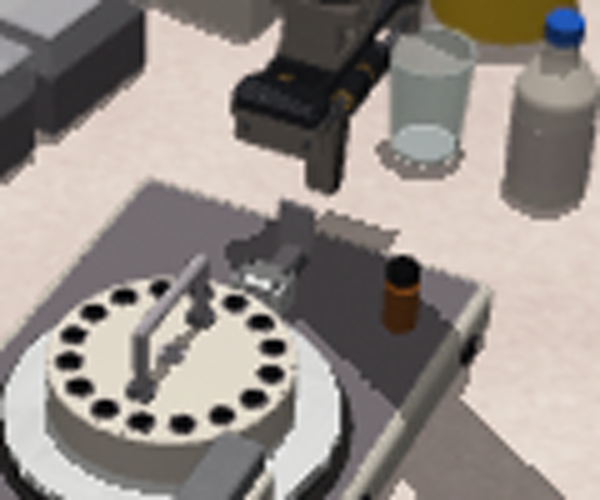

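The fingertip at (322,190) is outboard of the tab at (297,205) and in line with the bar, so I push inwards.

>>> arm_command([
  {"translation": [-0.003,-0.01,0.006],"twist": [0.008,-0.008,-0.005],"claw": 0},
  {"translation": [-0.003,-0.02,0.006],"twist": [0.008,-0.008,-0.005],"claw": 0},
  {"translation": [-0.003,-0.026,0.006],"twist": [0.008,-0.008,-0.005],"claw": 0},
  {"translation": [-0.003,-0.03,0.006],"twist": [0.008,-0.008,-0.005],"claw": 0},
  {"translation": [-0.003,-0.034,0.006],"twist": [0.008,-0.008,-0.005],"claw": 0},
  {"translation": [-0.003,-0.038,0.006],"twist": [0.008,-0.008,-0.005],"claw": 0},
  {"translation": [-0.003,-0.042,0.006],"twist": [0.008,-0.008,-0.005],"claw": 0},
  {"translation": [-0.003,-0.046,0.006],"twist": [0.008,-0.008,-0.005],"claw": 0},
])

```text
time: 10.25
tool_pos: [0.5797, -0.2171, 0.0914]
tool_rot: [[0.988, 0.153, 0.002], [0.153, -0.988, -0.001], [0.002, 0.002, -1.0]]
ft_force: [0.9, -1.2, 0.9]
grip_width: 0.0005
```

Run:
```python
from h import *
s=get_obs(); print(s['tool_pos'],s['ft_force'], np.hypot(*(np.array(s['tool_pos'])[:2]-A)))
for r in(.18,): print(r,*go(arc(-81.2,0,r,.09),-81.2))
```

```text
[ 0.57974486 -0.21706449  0.09144702] [ 0.86770578 -1.15687087  0.88157224] 0.19549716655596994
0.18 [-0.0009 -0.0155  0.0014] [ 0.002 -0.002 -0.   ]
```

>>> arm_command([
  {"translation": [-0.001,-0.004,0.001],"twist": [0,0,0],"claw": 0},
  {"translation": [-0.001,-0.008,0.001],"twist": [0,0,0],"claw": 0},
  {"translation": [-0.001,-0.011,0.001],"twist": [0,0,0],"claw": 0},
  {"translation": [-0.001,-0.014,0.001],"twist": [0,0,0],"claw": 0},
])

```text
time: 10.65
tool_pos: [0.5768, -0.2031, 0.0905]
tool_rot: [[0.988, 0.153, 0.002], [0.153, -0.988, -0.001], [0.002, 0.002, -1.0]]
ft_force: [0.9, -1.5, 1.2]
grip_width: 0.0003
```

>>> arm_command([
  {"translation": [0,-0.002,0],"twist": [0,0,0],"claw": 0},
  {"translation": [0,-0.003,0],"twist": [0,0,0],"claw": 0},
])

```text
time: 10.85
tool_pos: [0.5763, -0.1998, 0.0905]
tool_rot: [[0.988, 0.153, 0.002], [0.153, -0.988, -0.001], [0.002, 0.002, -1.0]]
ft_force: [1.2, -2.2, 1.6]
grip_width: 0.0007
```

Run:
```python
from h import *
s=get_obs(); print(s['tool_pos'],s['ft_force'], np.hypot(*(np.array(s['tool_pos'])[:2]-A)))
c=cam('side'); cv2.imwrite('pics/g.png',cv2.resize(c['color'][120:220,210:330],None,fx=5,fy=5,interpolation=2))
```

```text
[ 0.57628053 -0.19979101  0.09051247] [ 1.2354358  -2.24964265  1.55540729] 0.17789520944959364
```

View pics/g.png

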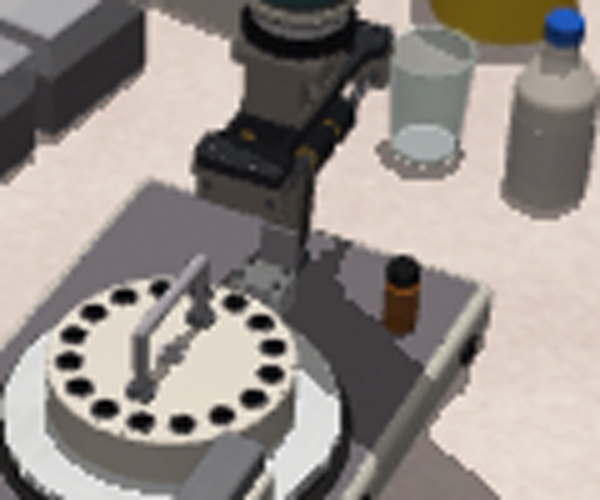

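The tab has moved in, now near (280,235), but there is no stop force yet. I keep going in small steps.

>>> arm_command([
  {"translation": [0,-0.002,0],"twist": [0,0,0],"claw": 0},
  {"translation": [0,-0.003,0],"twist": [0,0,0],"claw": 0},
  {"translation": [0,-0.004,0],"twist": [0,0,0],"claw": 0},
])

```text
time: 11.2
tool_pos: [0.576, -0.1987, 0.0907]
tool_rot: [[0.988, 0.152, 0.004], [0.152, -0.988, -0.005], [0.003, 0.005, -1.0]]
ft_force: [3.0, -9.3, -1.5]
grip_width: 0.0009
```

>>> arm_command([
  {"translation": [0,-0.004,0],"twist": [0,0,0],"claw": 0},
  {"translation": [0,-0.005,0],"twist": [0,0,0],"claw": 0},
])

```text
time: 11.4
tool_pos: [0.576, -0.1987, 0.0909]
tool_rot: [[0.989, 0.149, 0.007], [0.149, -0.989, -0.011], [0.006, 0.012, -1.0]]
ft_force: [5.7, -12.2, -3.9]
grip_width: 0.0006
```

>>> arm_command([
  {"translation": [0,0.015,0],"twist": [0,0,0],"claw": 0},
  {"translation": [0,0.04,0],"twist": [0,0,0],"claw": 0},
  {"translation": [0,0.04,-0.04],"twist": [0,0,0],"claw": 0},
  {"translation": [0,0.04,-0.08],"twist": [0,0,0],"claw": 0},
  {"translation": [0,0.04,-0.12],"twist": [0,0,0],"claw": 0},
  {"translation": [-0.04,0.04,-0.14],"twist": [0,0,0],"claw": 0},
  {"translation": [-0.08,0.04,-0.14],"twist": [0,0,0],"claw": 0},
  {"translation": [-0.12,0.04,-0.14],"twist": [0,0,0],"claw": 0},
  {"translation": [-0.16,0.06,-0.14],"twist": [0,0,0],"claw": 0},
  {"translation": [-0.2,0.09,-0.14],"twist": [0,0,0],"claw": 0},
  {"translation": [-0.2,0.12,-0.14],"twist": [0,0,0],"claw": 0},
  {"translation": [-0.2,0.12,-0.14],"twist": [0,0,0],"claw": 0},
])

```text
time: 12.6
tool_pos: [0.3932, -0.3493, 0.2311]
tool_rot: [[0.99, 0.142, 0.007], [0.142, -0.99, -0.011], [0.005, 0.012, -1.0]]
ft_force: [0.9, 0.6, -0.5]
grip_width: 0.0004
```

Run:
```python
from h import *
s=get_obs(); print(s['ft_force'],s['tool_pos'])
c=cam('top')
for q,z in dict(slot=.068,bar_line=.063,tab=.091,vial=.05).items():
  for k in mark_of('top',q)[:1]:
    d=at_z(c,k['position'],z)[:2]-A; print(q,np.round(k['position']),d.round(4),np.degrees(np.arctan2(d[1],d[0])).round(1),np.hypot(*d).round(4),round(k['p'],2))
cv2.imwrite('pics/i.png',cv2.resize(c['color'][135:215,255:355],None,fx=7,fy=7,interpolation=2))
```

```text
[ 0.86636747  0.59403759 -0.46079424] [ 0.39316913 -0.34934609  0.23111388]
slot [172. 304.] [ 0.008  -0.1128] -86.0 0.1131 0.77
bar_line [170. 298.] [ 0.0127 -0.0963] -82.5 0.0971 0.65
tab [163. 320.] [ 0.0302 -0.1558] -79.0 0.1587 0.57
vial [178. 263.] [-0.0081  0.004 ] 153.5 0.009 0.68
```

View pics/i.png

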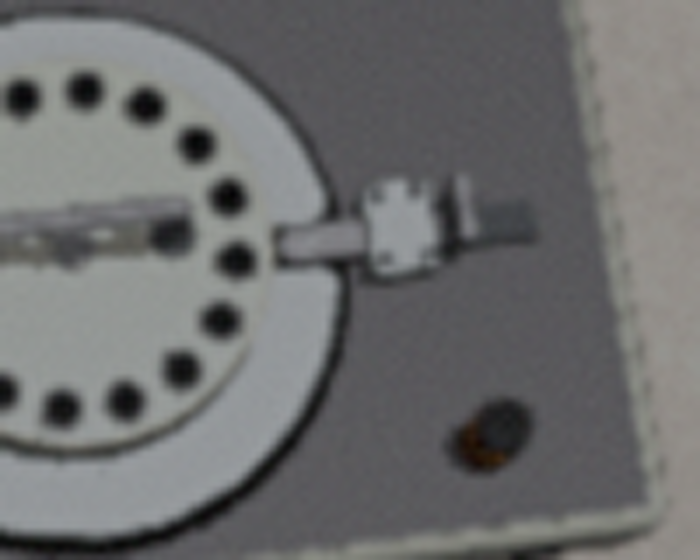

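The bar now fills the slot from its bottom, nose at (278,245), and the tab has moved from (535,195) to (465,205), about 30 mm. The vial has not moved.

```bash
python3 -c "
from workcell import *
print(sign_off(), get_obs()['time'])"
```

```text
the job is handed in; nothing more can be done
the job is handed in; nothing more can be done
```

The carousel is locked, as far as my last checks show. I pushed the bow handle about 55° clockwise with the closed fingertips until the slot faced the bar. Then I pushed the thumb tab in until the bar stopped, and backed off. I handed the job in at about 13 s of the 54 s allowed; no verdict came back.

**Bar and slot:** the bar met a hard stop at about 12 N. The last top picture shows the tab moved in about 30 mm, the bar's nose at the bottom of the slot and the slot in line with the bar.

**Surroundings:** the handle was pushed only from the side, at about 4 N, and the drum looked seated. The vial looked unmoved in that picture and the arm was clear. I did not take a final picture of the tubes, jar, beaker, bottle and tweezers, but no move came near them.

**Checks that disagreed:**
- The network's last slot mark (-86°) did not agree with the picture or with its own earlier reading (-80.5°). The bar now covers part of the slot, so I went by the picture.
- The network's last vial mark was plainly wrong, at the carousel's centre.
- The fingertip stopped about 4 mm further in than I had worked out. I put this down to calibration and to the finger being thinner than I assumed.

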